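# Split the press-fit bearing housings with a wedge

### The arm

A 6-joint arm with a two-finger parallel gripper is mounted at the origin on the work surface. World frame = base frame: x ahead of the robot, y to its left, z up, the work surface at z = 0. Lengths are in mm, angles in rad, forces in N, time in s.
With the tool pointing down it reaches from about 425 to 925 mm from the base axis. Payload 12.5 kg.
Tool frame: the origin (TCP) lies at the very end of the fingers, on their centre line; the grasp point (between the pads) lies 19 mm behind it; z points along the fingers, y is the line along which they close (so a half turn about z gives the same grasp; the last joint's range is limited). The gripper opens to 85 mm and grips with 20 to 120 N. Pads are 22 mm wide; open, the fingers measure 114 mm over their backs; the gripper's body (76 mm by 85 mm) begins 54 mm behind the grasp point. The pads swing forward as they close: fully open they stand 13 mm farther back than shut.
Start: joints at [1.172, 0.491, 1.559, -0, 1.092, -0.106], TCP at [180.379, 598.422, 231.327] pointing down, gripper open.
Joint ranges: [-3.1, 3.1], [-0.84, 2.19], [0.05, 2.79], [-1.13, 4.28], [0.06, 2.93], [-2.69, 2.69]. Speed limits (rad/s): [2.22, 2.22, 2.79, 3.14, 3.14, 3.14].

### API

Orientations are given as a rotation vector (axis times angle).
In Python, from plant import arm, optics, regions_of, place_of gives the robot as it stands. Calls block until the motion is done:
- arm.movep(position, orientation): joint-space move of the TCP to a pose.
- arm.servo_line(position, max_speed=150, frame=None, max_force=None): straight line of the TCP; frame=None keeps the orientation; max_speed is the mean speed in mm/s. With max_force (N) it stops when the force on the tool has changed by that much, and returns True; else False.
- arm.move_joints(angles): joint-space move.
- arm.gripper_to(opening, grasp_force=None): opening from 0.0 (shut) to 1.0 (fully open); grasp_force is the grip in N (None keeps the last); returns when the fingers have stopped.
- arm.sleep(seconds).
- arm.solve_ik(position, orientation): joint angles nearest the present ones, or None.
- arm.read_state(): the state.
- optics.snapshot(name): name is "scene" or "top"; returns a dict with "pixels" (400x640x3 uint8, blue, green, red), "camera_matrix" (3x3 intrinsics, pixels), "distortion" ([k1, k2, p1, p2, k3] as OpenCV has them; the pictures are not rectified), "rvec" (rotation vector, rad) and "tvec" (3), from world to camera coordinates, as OpenCV has them. Camera axes: x right, y down, z forward; pixel columns grow to the right and rows downward; lengths in mm; the calibration is good to about 2 mm. A picture is of the moment at which its call begins. There is no depth.
A pose or a line that the arm cannot do raises arm.IKError and nothing moves.
- arm.hand_in(): hands the job in; it is judged then, once.
Trained networks look in a picture, given as the dict that the camera call returned (one of the last four; its "shot" number tells which), for a name from the list of things; names that differ only in an ending like _2 or _b are one class to them, and where a whole thing is asked for, a point or a joint stands for the part that bears it (a point fixed in the world has none). Each returns a list of dicts, best first, with "p" (0 to 1); they miss things now and then, are a little off and sometimes report something else, mostly with a low value. They report only what shows in the picture. A call takes as long as a camera call.
- regions_of(target, picture): "region" (400x640 bool, what is visible of it) and "rect" ([centre column, centre row, width, height] in pixels, round what is visible of it).
- place_of(target, picture): "centre" ([row, column] in pixels: a listed point, or the origin of a listed thing).
The state is a dict: "time_s": time; "joints": joint angles; "qvel": joint speeds; "joint_torque": joint torques, N m; "tcp_pos": TCP position; "tool_rot": TCP orientation; "force": force on the tool from outside, world axes, zero at the start; "torque": the same for the moment, N m; "gripper_width": opening from 0.0 (shut) to 1.0 (fully open); "grasp_force": force on a finger pad.
Only numpy, scipy, OpenCV 4.12 (cv2) and the standard library are available. Lean on these libraries where they do the work, as an engineer would, in place of code of your own. Each camera call takes 0.05 s, during which the arm holds its last target. There are 200 camera calls.

### The job

Get all three bearings into the parts tray: they sit in split housings, two or three of which are on the bench (if there are two, the third bearing already stands free on the bench). To split the housings, dip the wedge's tip into the grease pot, then go round every housing and work the wedge down into the pry notch at one end of its seam and then the other until both ends have opened about 6 mm. Then dip the tip in the pot again and go round a second time, both ends, until every seam is open at least 10 mm from end to end. Keep each seam even (never let one end get 9 mm ahead of the other), spread the halves only with the wedge, not with the gripper, and finish with the wedge hanging upright in its stand, every bearing in the tray, the pot upright, and the bottle and can left alone.

Things in the scene. Friction and masses are not known exactly. Their poses are not given: they have to be found in the camera images.
- h1: Split aluminium bearing housing on a heavy steel base (5 kg), may be absent. Origin: underside of the base (104 x 112 x 10 mm), below the shaft axis; x across the seam, y along it, z up. Two press-fit halves, a (-x) and b (+x), together 76 x 100 mm closed, tops at 70 mm; each slides out up to 14 mm and turns a little. Pry notches at both seam ends, 41 mm from the middle.
- h1a_L (a point): Point on half a of h1: notch wall at the +y seam end, 62 mm above the bench. Distance to h1b_L = notch width: 5 mm closed; the rest is opening. Notch: 21 mm long, straight down to the base plate; above this point a 45 deg lead-in, 21 mm wide at the top (70 mm). Point axes turn with the half.
- h1a_R (a point): Point on half a of h1: notch wall at the -y seam end, 62 mm above the bench. Distance to h1b_R = notch width: 5 mm closed; the rest is opening. Notch: 21 mm long, straight down to the base plate; above this point a 45 deg lead-in, 21 mm wide at the top (70 mm). Point axes turn with the half.
- h1b_L (a point): Point on half b of h1: notch wall at the +y seam end, 62 mm above the bench. Distance to h1a_L = notch width: 5 mm closed; the rest is opening. Pushed at one end (3 N starts it) a half opens at that end, the other end moves 2 mm at most; it stays where left. Point axes turn with the half.
- h1b_R (a point): Point on half b of h1: notch wall at the -y seam end, 62 mm above the bench. Distance to h1a_R = notch width: 5 mm closed; the rest is opening. Pushed at one end (3 N starts it) a half opens at that end, the other end moves 2 mm at most; it stays where left. Point axes turn with the half.
- bearing1: Steel bearing with upright shaft stub in h1 (if h1 is absent, standing free on the bench). Origin: centre of underside, 10 mm above the bench in the housing. 44 mm dia, 30 mm high, cone to 38 mm; stub 20 mm dia up to 96 mm above the origin, 36 mm above the housing: grip there. 0.3 kg. Lips of the halves overlap it 3 mm per side until the seam is open 10 mm at both ends; then it lifts straight out.
- h2: Split aluminium bearing housing on a heavy steel base (5 kg), may be absent. Origin: underside of the base (104 x 112 x 10 mm), below the shaft axis; x across the seam, y along it, z up. Two press-fit halves, a (-x) and b (+x), together 76 x 100 mm closed, tops at 70 mm; each slides out up to 14 mm and turns a little. Pry notches at both seam ends, 41 mm from the middle.
- h2a_L (a point): Point on half a of h2: notch wall at the +y seam end, 62 mm above the bench. Distance to h2b_L = notch width: 5 mm closed; the rest is opening. Notch: 21 mm long, straight down to the base plate; above this point a 45 deg lead-in, 21 mm wide at the top (70 mm). Point axes turn with the half.
- h2a_R (a point): Point on half a of h2: notch wall at the -y seam end, 62 mm above the bench. Distance to h2b_R = notch width: 5 mm closed; the rest is opening. Notch: 21 mm long, straight down to the base plate; above this point a 45 deg lead-in, 21 mm wide at the top (70 mm). Point axes turn with the half.
- h2b_L (a point): Point on half b of h2: notch wall at the +y seam end, 62 mm above the bench. Distance to h2a_L = notch width: 5 mm closed; the rest is opening. Pushed at one end (3 N starts it) a half opens at that end, the other end moves 2 mm at most; it stays where left. Point axes turn with the half.
- h2b_R (a point): Point on half b of h2: notch wall at the -y seam end, 62 mm above the bench. Distance to h2a_R = notch width: 5 mm closed; the rest is opening. Pushed at one end (3 N starts it) a half opens at that end, the other end moves 2 mm at most; it stays where left. Point axes turn with the half.
- bearing2: Steel bearing with upright shaft stub in h2 (if h2 is absent, standing free on the bench). Origin: centre of underside, 10 mm above the bench in the housing. 44 mm dia, 30 mm high, cone to 38 mm; stub 20 mm dia up to 96 mm above the origin, 36 mm above the housing: grip there. 0.3 kg. Lips of the halves overlap it 3 mm per side until the seam is open 10 mm at both ends; then it lifts straight out.
- h3: Split aluminium bearing housing on a heavy steel base (5 kg), may be absent. Origin: underside of the base (104 x 112 x 10 mm), below the shaft axis; x across the seam, y along it, z up. Two press-fit halves, a (-x) and b (+x), together 76 x 100 mm closed, tops at 70 mm; each slides out up to 14 mm and turns a little. Pry notches at both seam ends, 41 mm from the middle.
- h3a_L (a point): Point on half a of h3: notch wall at the +y seam end, 62 mm above the bench. Distance to h3b_L = notch width: 5 mm closed; the rest is opening. Notch: 21 mm long, straight down to the base plate; above this point a 45 deg lead-in, 21 mm wide at the top (70 mm). Point axes turn with the half.
- h3a_R (a point): Point on half a of h3: notch wall at the -y seam end, 62 mm above the bench. Distance to h3b_R = notch width: 5 mm closed; the rest is opening. Notch: 21 mm long, straight down to the base plate; above this point a 45 deg lead-in, 21 mm wide at the top (70 mm). Point axes turn with the half.
- h3b_L (a point): Point on half b of h3: notch wall at the +y seam end, 62 mm above the bench. Distance to h3a_L = notch width: 5 mm closed; the rest is opening. Pushed at one end (3 N starts it) a half opens at that end, the other end moves 2 mm at most; it stays where left. Point axes turn with the half.
- h3b_R (a point): Point on half b of h3: notch wall at the -y seam end, 62 mm above the bench. Distance to h3a_R = notch width: 5 mm closed; the rest is opening. Pushed at one end (3 N starts it) a half opens at that end, the other end moves 2 mm at most; it stays where left. Point axes turn with the half.
- bearing3: Steel bearing with upright shaft stub in h3 (if h3 is absent, standing free on the bench). Origin: centre of underside, 10 mm above the bench in the housing. 44 mm dia, 30 mm high, cone to 38 mm; stub 20 mm dia up to 96 mm above the origin, 36 mm above the housing: grip there. 0.3 kg. Lips of the halves overlap it 3 mm per side until the seam is open 10 mm at both ends; then it lifts straight out.
- wedge: Splitting wedge, 150 mm, 0.25 kg, tip down in the stand. Origin at the tip, z to the handle, x across blade thickness, y along its width (12 mm). Both x faces taper: 3 mm thick at the tip, +0.32 mm per mm up, 19 mm at 50 mm, constant above. Collar 36 mm square at 60-66 mm; wooden handle 24 (x) by 30 mm (y) from 66 to 150 mm. A push into a seam takes 5 to 15 N.
- stand: Dark wooden stand fixed to the bench, 90 mm square foot, 52 mm square post 80 mm high with a 28 mm square well (floor 8 mm above the bench). Origin: centre of its underside, under the well. The wedge's blade hangs in the well, its collar resting on the rim: tip 20 mm above the bench.
- pot: Loose dark steel grease pot, open at the top, 80 mm across, 50 mm high, walls 4 mm, floor about 5 mm, 0.4 kg. Origin: centre of its underside.
- tray: Shallow steel parts tray fixed to the bench, 210 mm (its x) by 100 mm (its y), walls 4 mm thick and 25 mm high, floor 5 mm thick at most. Origin: centre of its underside.
- oil: Bystander: green plastic bottle, 60 mm across, 170 mm high, standing. Origin under its base.
- spray: Bystander: white can with a blue band, 66 mm across, 190 mm high, standing. Origin under its base.

How it is judged:
By the outcome, as a careful person would: the job done as asked, in the order asked, and still so for the second after the job is handed in, with the robot touching nothing.
Of h1, h2, h3 only 2 to 3 are there at a start; the rules pass over those that are not, and their reading is None.
At some moment in a run one of pot may be knocked a few centimetres aside while the robot is not near it.
It also fails if it takes over 200 s, if anything falls off the work surface, if the arm or the gripper's body presses on something with over 40 N, if the wrist force passes 120 N, or if a joint passes its speed limit or range.

## Working session

There is one attempt and no reset: what is moved stays moved. The work goes in short steps, each a Python script; the robot and the scene stay as the last script left them, time stands still between calls to the robot, and variables do not carry over. Pictures are saved under pics/ and viewed, at most 14 in all, crops included, and the job is handed in when it is done.

```bash
ls; mkdir -p pics; python3 - <<'E'
from plant import arm, optics, regions_of, place_of
import cv2
for n in ["scene","top"]:
    s=optics.snapshot(n); cv2.imwrite(f"pics/{n}0.png",s["pixels"]); print(n,s["camera_matrix"],s["distortion"],s["rvec"],s["tvec"])
    for t in ["h1","bearing1","wedge","stand","pot","tray","oil","spray","h1a_L","h1b_L","h1a_R","h1b_R"]:
        print(t,[(round(d["p"],2),[round(float(x)) for x in d["centre"]]) for d in place_of(t,s)])
print(arm.read_state())
E
```

```text
pics
plant.py
scene [[475.45578875   0.         319.55185816]
 [  0.         475.45578875 192.45370306]
 [  0.           0.           1.        ]] [0.03230911 0.         0.         0.         0.        ] [ 2.32924931  1.11934438 -0.33456005] [-312.60541474 -339.49303513 1477.42344064]
h1 [(0.97, [231, 327]), (0.94, [257, 243]), (0.48, [209, 338])]
bearing1 [(0.65, [172, 405]), (0.58, [257, 242]), (0.57, [228, 326])]
wedge [(0.85, [149, 326]), (0.44, [158, 324])]
stand [(0.96, [154, 324])]
pot [(0.92, [193, 271])]
tray [(0.65, [104, 401]), (0.54, [196, 274])]
oil [(0.62, [322, 200]), (0.16, [206, 337])]
spray [(0.66, [149, 459])]
h1a_L [(0.67, [236, 253]), (0.19, [229, 328])]
h1b_L [(0.71, [238, 255])]
h1a_R [(0.75, [262, 226]), (0.38, [210, 342])]
h1b_R [(0.61, [259, 225]), (0.56, [237, 254]), (0.46, [258, 243])]
top [[367.03225965   0.         323.63444868]
 [  0.         367.03225965 196.84756012]
 [  0.           0.           1.        ]] [-0.07429506  0.          0.          0.          0.        ] [ 2.16611527 -2.22479966  0.04018105] [-4.34668266e-01  5.43834536e+02  1.14937323
[... 473 characters left out ...]
: 1.3, 'joints': array([ 1.17236999e+00,  4.90920018e-01,  1.55888031e+00,  3.13455338e-05,
        1.09169386e+00, -1.05594720e-01]), 'qvel': array([-6.03295327e-04, -7.01032418e-06,  4.59622837e-04, -5.90926184e-04,
       -1.66376785e-04, -5.65156776e-04]), 'joint_torque': array([-2.65607363e-03, -6.18276358e+01, -2.61823547e+01, -1.53327724e-04,
        6.17696278e-04,  6.46978407e-06]), 'tcp_pos': array([180.39459305, 598.42979611, 231.32129187]), 'tool_rot': array([-4.58359223e-01, -3.10797300e+00, -1.60669768e-04]), 'force': array([ 0.28082402,  0.30317554, -0.78490334]), 'torque': array([ 0.07587835,  0.00141458, -0.033229  ]), 'grasp_force': 0.0, 'gripper_width': 0.9976321627925062}
```

View pics/scene0.png

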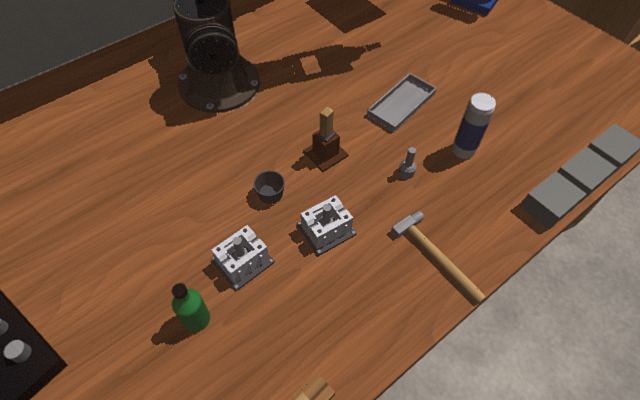

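View pics/top0.png

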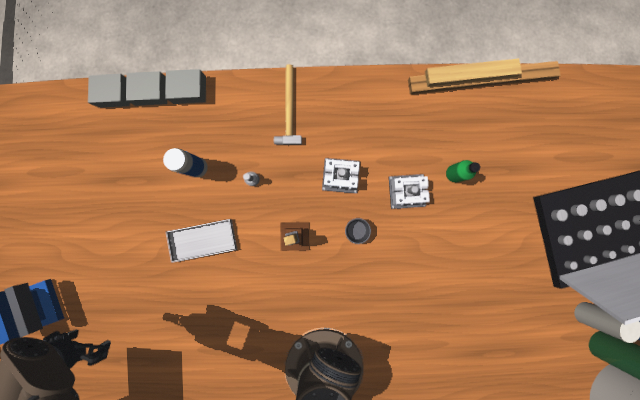

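The scene view shows two housings (scene px (327,225) and (242,255)), a free bearing at (407,165), the stand with wedge at (325,145), the pot at (270,187), the tray at (402,103), the bottle and the can. The top view agrees: housings at (342,175) and (410,190), bearing at (252,179), stand at (295,236), pot at (359,231), tray at (202,241). Next I'll fit object models to the silhouettes in both views.

```bash
cat > vis.py <<'E'
import numpy as np, cv2
from scipy.optimize import minimize
from plant import arm, optics, regions_of, place_of
def proj(P,s): return cv2.projectPoints(np.asarray(P,float).reshape(-1,3),s["rvec"],s["tvec"],s["camera_matrix"],np.array(s["distortion"]))[0].reshape(-1,2)
def ray(px,z,s):
    """pixel (col,row) -> world point at height z"""
    u=cv2.undistortPoints(np.array(px,float).reshape(-1,1,2),s["camera_matrix"],np.array(s["distortion"])).reshape(-1,2)
    R=cv2.Rodrigues(s["rvec"])[0]; c=-R.T@np.array(s["tvec"]).ravel()
    d=np.c_[u,np.ones(len(u))]@R
    return c+d*((z-c[2])/d[:,2])[:,None]
def box(sx,sy,z0,z1): return np.array([[x,y,z] for x in(-sx/2,sx/2) for y in(-sy/2,sy/2) for z in(z0,z1)])
def cyl(r,z0,z1,r1=None):
    a=np.linspace(0,2*np.pi,24,endpoint=False); r1=r if r1 is None else r1
    return np.array([[q*np.cos(t),q*np.sin(t),z] for q,z in((r,z0),(r1,z1)) for t in a])
BRG=[cyl(22,0,30),cyl(22,30,38,10),cyl(10,38,96)]
MOD=dict(h1=[box(104,112,0,10),box(76,100,10,70)],bearing1=BRG,stand=[box(90,90,0,10),box(52,52,0,80)],
  wedge=[box(36,36,80,86),box(24,30,86,170)],pot=[cyl(40,0,50)],tray=[box(210,100,0,25)],oil=[cyl(30,0,120)],spray=[cyl(33,0,190)])
def place(parts,p):
    c,s=np.cos(p[2]),np.sin(p[2]); R=np.array([[c,-s,0],[s,c,0],[0,0,1]])
    return [q@R.T+[p[0],p[1],0] for q in parts]
def render(parts,p,s,U=4):
    m=np.zeros((400*U,640*U),np.uint8)
    for q in place(parts,p):
        h=cv2.convexHull(((proj(q,s)+.5)*U-.5).astype(np.float32))
        cv2.fillConvexPoly(m,np.round(h*16).astype(np.int32),255,shift=4)
    return cv2.resize(m,(640,400),interpolation=cv2.INTER_AREA)/255.
def fit(parts,obs,p0,yaw=True,extra=None):
    """obs: list of (snapshot, bool region). returns pose, mean IoU"""
    def cost(v):
        p=[v[0],v[1],v[2]/30 if yaw else p0[2]]; t=0
        for s,r in obs:
            m=render(parts,p,s); t+=np.minimum(m,r).sum()/np.maximum(m,r).sum()
        return -t/len(obs)
    v0=np.array([p0[0],p0[1],p0[2]*30]); d=np.array([[0,0,0],[8,0,0],[0,8,0],[0,0,6]])
    if not yaw: d=d[:3]; v0=v0[:2]; d=d[:,:2]
    r=minimize(cost,v0,method="Nelder-Mead",options=dict(initial_simplex=v0+d,xatol=.1,fatol=1e-4,maxiter=150))
    return [r.x[0],r.x[1],r.x[2]/30 if yaw else p0[2]],-r.fun
def near(t,s,xyz):
    """best region of class t whose rect centre is nearest the projection of xyz"""
    c=proj([xyz],s)[0]; L=[d for d in regions_of(t,s) if d["p"]>.15]
    L=[d for d in L if np.hypot(*(np.array(d["rect"][:2])-c))<35]
    return max(L,key=lambda d:d["p"]) if L else None
def locate(t,xyz,snaps,yaw=True,p0yaw=0):
    obs=[]
    for s in snaps:
        d=near(t,s,xyz)
        if d: obs.append((s,d["region"]))
    if not obs: return None
    p,i=fit(MOD[t],obs,[xyz[0],xyz[1],p0yaw],yaw); return p,i,len(obs)
E
cat > a.py <<'E'
from vis import *
S=[optics.snapshot("scene"),optics.snapshot("top")]
T=S[1]
for nm,t,px,z,yaw in [("hA","h1",(342,175),40,1),("hB","h1",(410,190),40,1),("free","bearing1",(250,179),40,0),("stand","stand",(295,236),40,1),("wedge","wedge",(291,240),130,1),("pot","pot",(359,231),25,0),("tray","tray",(202,241),12,1),("oil","oil",(460,172),70,0),("spray","spray",(185,162),95,0)]:
    g=ray(px,z,T)[0]; 
    print(nm,np.round(g))
    r=locate(t,g,S,bool(yaw),0 if t!="tray" else 1.7)
    if r: print("   ",np.round(r[0],3),round(r[1],3),r[2])
    for s in S:
        r=locate(t,g,[s],bool(yaw),0 if t!="tray" else 1.7)
        if r: print("      single",np.round(r[0],3),round(r[1],3))
big=cv2.resize(T["pixels"][150:260,160:480],None,fx=2.5,fy=2.5,interpolation=cv2.INTER_CUBIC)
b2=cv2.resize(S[0]["pixels"][90:290,200:430],None,fx=2.6,fy=2.6,interpolation=cv2.INTER_CUBIC)
cv2.imwrite("pics/topc.png",big); cv2.imwrite("pics/scenec.png",b2)
E
time python3 a.py
```

```text
hA [609. -74.  40.]
    [ 6.12496e+02 -6.98400e+01 -1.24000e-01] 0.863 2
      single [ 6.11308e+02 -6.97070e+01 -1.22000e-01] 0.882
      single [ 6.13838e+02 -7.03570e+01 -1.37000e-01] 0.856
hB [ 556. -283.   40.]
    [ 5.55532e+02 -2.80541e+02  3.40000e-02] 0.836 2
      single [ 5.53297e+02 -2.79114e+02  3.30000e-02] 0.844
      single [ 5.56627e+02 -2.82060e+02  3.60000e-02] 0.847
free [604. 212.  40.]
    [608.052 212.649   0.   ] 0.917 2
      single [608.059 211.676   0.   ] 0.919
      single [608.193 212.911   0.   ] 0.923
stand [424.  76.  40.]
    [ 4.22691e+02  8.15890e+01 -1.10000e-02] 0.783 2
      single [ 4.23171e+02  8.04940e+01 -1.00000e-02] 0.832
      single [ 4.22588e+02  8.21890e+01 -2.10000e-02] 0.742
wedge [419.  80. 130.]
    [4.23741e+02 8.34100e+01 2.16000e-01] 0.896 1
      single [4.23741e+02 8.34100e+01 2.16000e-01] 0.896
pot [ 434. -122.   25.]
    [ 435.481 -115.62     0.   ] 0.859 2
      single [ 429.502 -112.089    0.   ] 0.866
      single [ 437.009 -116.43     0.   ] 0.873
tray [413. 376.  12.]
    [416.876 376.364   1.742] 0.938 2
      single [416.996 380.537   1.753] 0.92
      single [416.347 375.855   1.742] 0.965
oil [ 605. -432.   70.]
    [ 607.649 -437.827    0.   ] 0.872 2
      single [ 605.696 -437.374    0.   ] 0.902
      single [ 609.666 -440.201    0.   ] 0.865
spray [656. 397.  95.]
    [651.456 392.145   0.   ] 0.935 2
      single [652.864 391.18    0.   ] 0.954
      single [649.882 390.19    0.   ] 0.936
real	0m8.075s
user	0m6.886s
sys	0m2.222s
```

```bash
cat > b.py <<'E'
from vis import *
S=[optics.snapshot("top"),optics.snapshot("scene")]
W=[]
for s in S:
    img=cv2.resize(s["pixels"],None,fx=5,fy=5,interpolation=cv2.INTER_CUBIC)
    for p in ([612.5,-69.8,-.124],[555.5,-280.5,.034]):
        B=place(MOD["h1"],p)
        for q in B:
            h=cv2.convexHull(proj(q,s).astype(np.float32)); cv2.polylines(img,[np.round((h+.5)*5-.5).astype(int)],True,(0,0,255),1)
        for k in place([np.array([[0,41,70],[0,-41,70]])],p)[0]: cv2.circle(img,tuple(np.round((proj([k],s)[0]+.5)*5).astype(int)),3,(255,0,0),1)
    for p in ([612.5,-69.8,50],[555.5,-280.5,50],[423,83,90]):
        c=np.round(proj([p],s)[0]*5).astype(int); W.append(img[c[1]-145:c[1]+145,c[0]-130:c[0]+130])
cv2.imwrite("pics/crops.png",np.vstack([np.hstack(W[:3]),np.hstack(W[3:])]))
E
python3 b.py
```

```text
(no output)
```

View pics/crops.png

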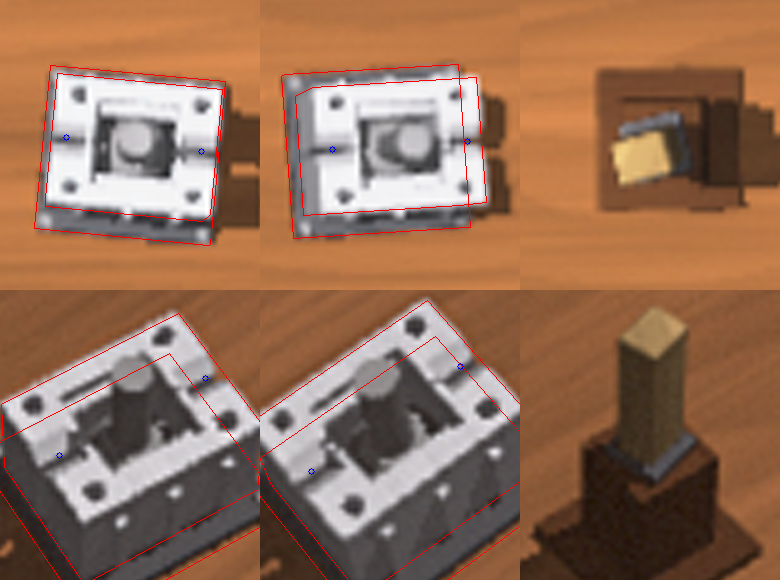

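The overlays line up with both housings to about 1–2 mm. Seams run along world y, and the wedge handle's long side is also about along y, with yaw near +0.2. Next: grasp the wedge.

```bash
cat > mot.py <<'E'
from vis import *
from scipy.spatial.transform import Rotation as Rn
def down(psi,ref=None):
    """tool pointing down, closing line at yaw psi; picks the half turn with joint 6 nearest the middle"""
    z=np.array([0,0,-1.]); y=np.array([np.cos(psi),np.sin(psi),0]); return Rn.from_matrix(np.c_[np.cross(y,z),y,z]).as_rotvec()
def best(pos,psi):
    c=[]
    for k in (0,np.pi):
        q=arm.solve_ik(list(pos),down(psi+k))
        if q is not None: c.append((abs(q[5]),k,q))
    k=min(c,key=lambda t:t[0]); return down(psi+k[1])
def go(pos,psi): arm.movep(list(pos),best(pos,psi))
def st():
    s=arm.read_state(); print("t=%.1f tcp=%s F=%s w=%.3f g=%.1f"%(s["time_s"],np.round(s["tcp_pos"],1),np.round(s["force"],1),s["gripper_width"],s["grasp_force"])); return s
E
cat > c.py <<'E'
from mot import *
S=[optics.snapshot("scene"),optics.snapshot("top")]
res=[]
for s in S:
    L=regions_of("wedge",s); print([(round(d["p"],2),np.round(d["rect"])) for d in L])
    d=[d for d in L if np.hypot(*(np.array(d["rect"][:2])-proj([[423,82,130]],s)[0]))<25]
    if d: res.append((s,d[0]["region"]))
for y0 in (.2,.2+np.pi/2): 
    p,i=fit(MOD["wedge"],res,[423,82,y0]); print(np.round(p,3),i)
    for r in res: print("  ",[np.round(v,3) for v in fit(MOD["wedge"],[r],[423,82,y0])])
E
python3 c.py
```

```text
[(0.87, array([326., 123.,  17.,  34.]))]
[(0.63, array([292., 238.,  16.,  11.]))]
[4.22536e+02 8.15370e+01 2.60000e-01] 0.8735620648028812
   [array([4.22717e+02, 8.10100e+01, 2.81000e-01]), np.float64(0.933)]
   [array([4.23104e+02, 8.25830e+01, 2.41000e-01]), np.float64(0.837)]
[422.324  83.255   1.893] 0.8506727480680301
   [array([422.79 ,  81.81 ,   1.904]), np.float64(0.908)]
   [array([422.848,  84.493,   1.982]), np.float64(0.831)]
```

```bash
cat > d.py <<'E'
from mot import *
P=[422.7,82.0]; psi=.265
arm.gripper_to(0.75)
go([*P,220],psi); arm.servo_line([*P,128],max_speed=120); st()
arm.gripper_to(0.0,grasp_force=90); st()
arm.servo_line([*P,250],max_speed=100); st()
print(arm.read_state()["joints"])
s=optics.snapshot("scene"); t=optics.snapshot("top")
cs=np.round(proj([[*P,190]],s)[0]).astype(int); ct=np.round(proj([[*P,190]],t)[0]).astype(int)
f=lambda s,c:cv2.resize(s["pixels"][c[1]-60:c[1]+60,c[0]-50:c[0]+50],None,fx=4,fy=4,interpolation=cv2.INTER_CUBIC)
cv2.imwrite("pics/grasp.png",np.hstack([f(s,cs),f(t,ct)]))
E
python3 d.py
```

```text
t=6.8 tcp=[423.   82.1 128.4] F=[-0.7 -0.3 -0.9] w=0.749 g=0.0
t=7.3 tcp=[422.8  82.  128.4] F=[-1.1  0.3  7.8] w=0.272 g=87.6
t=8.6 tcp=[422.5  82.  249.5] F=[ 0.2  0.2 -2.2] w=0.269 g=87.9
[ 3.79311266e-02  1.90474003e-01  1.98199863e+00  9.53439364e-06
  9.70093368e-01 -2.27037588e-01]
```

View pics/grasp.png

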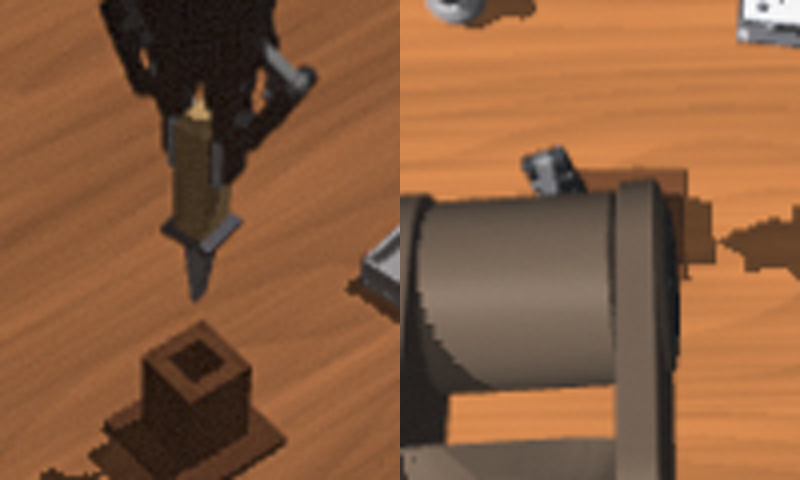

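The wedge is gripped across its 24 mm faces and hangs clear of the stand, tip at about crop px (197,300). Next: check the tip, re-find the pot, and dip.

```bash
cat > e.py <<'E'
from mot import *
H=108.4   # TCP height above wedge tip
def tipcheck():
    s=optics.snapshot("scene"); c=arm.read_state()["tcp_pos"]
    g=c-[0,0,H]; d=place_of("wedge",s)
    for k in d[:2]: print("tip err",round(k["p"],2),np.round(ray(k["centre"][::-1],g[2],s)[0]-g,1))
tipcheck()
S=[optics.snapshot("scene"),optics.snapshot("top")]
for sn in S: print([(round(k["p"],2),np.round(ray(k["centre"][::-1],0,sn)[0])) for k in place_of("pot",sn)])
r=locate("pot",[435,-115,25],S,False); print("pot",r)
E
python3 e.py
```

```text
tip err 0.8 [ 1.6 -0.5 -0. ]
tip err 0.73 [ 106.9 -243.9   -0. ]
[(0.89, array([ 439., -112.,    0.]))]
[(0.82, array([ 439., -124.,    0.])), (0.48, array([413., 381.,   0.]))]
pot ([np.float64(436.21651281113736), np.float64(-115.4852001988329), 0], np.float64(0.8739589666903065), 2)
```

```bash
cat > pry.py <<'E'
from mot import *
H=108.4; UP=232
HS=dict(A=[612.5,-69.8,-.124],B=[555.5,-280.5,.034])
def dip(x,y,psi=.1):
    go([x,y,UP],psi); r=arm.servo_line([x,y,H+10],max_speed=90,max_force=15); st()
    arm.sleep(.3); arm.servo_line([x,y,UP],max_speed=150); print("dip",r)
def pry(h,sgn,tz,fmax=45):
    x,y,w=HS[h]; X=[x-sgn*41*np.sin(w),y+sgn*41*np.cos(w)]
    go([*X,UP],w); arm.servo_line([*X,H+68],max_speed=120)
    r=arm.servo_line([*X,H+tz],max_speed=35,max_force=fmax); print(h,sgn,"stopped" if r else "ok"); st()
    arm.servo_line([*X,UP],max_speed=120)
E
python3 - <<'E'
from pry import *
dip(437,-116)
pry("A",1,37)
st()
s=optics.snapshot("scene"); 
c=np.round(proj([[*HS["A"][:2],70]],s)[0]).astype(int)
cv2.imwrite("pics/p1.png",cv2.resize(s["pixels"][c[1]-60:c[1]+50,c[0]-60:c[0]+60],None,fx=5,fy=5,interpolation=cv2.INTER_CUBIC))
E
```

```text
t=11.3 tcp=[ 437.2 -116.1  118.8] F=[-0.1 -0.2 -1.3] w=0.271 g=87.9
dip False
A 1 ok
t=15.0 tcp=[617.8 -29.2 145.3] F=[ 1.5  0.  -0.8] w=0.270 g=88.7
t=15.9 tcp=[617.2 -29.1 231.2] F=[ 0.4  0.2 -1.9] w=0.271 g=88.5
```

View pics/p1.png

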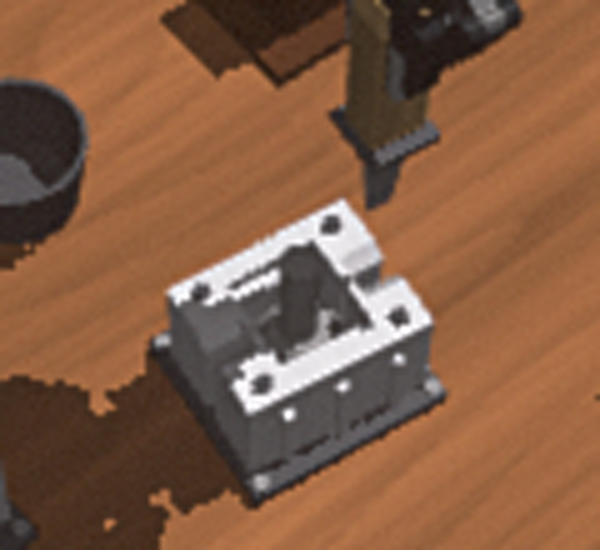

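The +y end of housing A has opened (gap at about px (370,270)) and the wedge came out clear. I'll continue round one.

```bash
python3 - <<'E'
from pry import *
pry("A",-1,37); pry("B",1,37); pry("B",-1,37)
go([437,60,UP],.1)
W=[]
for n in ("scene","top"):
    s=optics.snapshot(n)
    for h in HS:
        c=np.round(proj([[*HS[h][:2],70]],s)[0]).astype(int)
        W.append(cv2.resize(s["pixels"][c[1]-30:c[1]+30,c[0]-40:c[0]+40],None,fx=5,fy=5,interpolation=cv2.INTER_CUBIC))
    for t in ("h1a_L","h1b_L","h1a_R","h1b_R"):
        print(n,t,[(round(k["p"],2),np.round(ray(k["centre"][::-1],62,s)[0][:2],1)) for k in place_of(t,s) if k["p"]>.4])
    print([(round(k["p"],2),np.round(ray(k["centre"][::-1],0,s)[0])) for k in place_of("pot",s)])
cv2.imwrite("pics/r1.png",np.vstack([np.hstack(W[:2]),np.hstack(W[2:])]))
E
```

```text
A -1 ok
t=18.0 tcp=[ 607.6 -110.5  145.4] F=[ 0.1  0.7 -0.1] w=0.266 g=88.9
B 1 ok
t=21.2 tcp=[ 554.2 -239.6  145.3] F=[ 0.5 -0.  -1. ] w=0.267 g=88.8
B -1 ok
t=24.1 tcp=[ 557.  -321.5  145.4] F=[-0.3  0.4  0.3] w=0.268 g=89.0
scene h1a_L [(0.75, array([ 548.6, -240.7]))]
scene h1b_L [(0.71, array([ 594.8, -111.8])), (0.69, array([ 558.2, -236.3]))]
scene h1a_R [(0.63, array([ 552.8, -322.4]))]
scene h1b_R [(0.69, array([ 567.4, -317.9])), (0.53, array([398.8,  95.7]))]
[(0.71, array([ 440., -117.,    0.])), (0.41, array([ 616., -434.,    0.]))]
top h1a_L [(0.87, array([ 554.7, -237.1]))]
top h1b_L [(0.62, array([ 554.2, -244.1]))]
top h1a_R [(0.76, array([ 553. , -315.3]))]
top h1b_R [(0.81, array([ 560.4, -323. ])), (0.59, array([620.2, -33.7]))]
[(0.64, array([ 443., -109.,    0.])), (0.48, array([613., -70.,   0.]))]
```

View pics/r1.png

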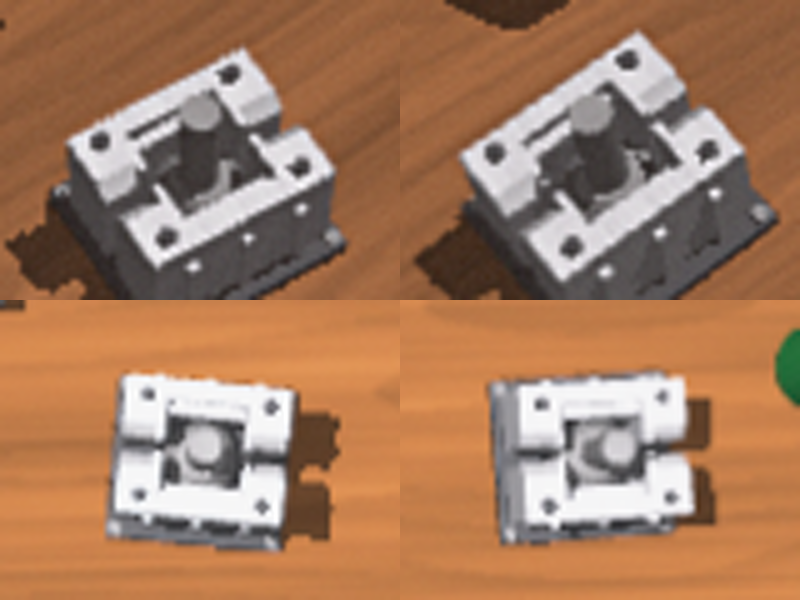

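Both seams are open evenly at both ends, with the dark gaps visible in all four crops. Next: re-find the pot, second dip, and round two.

```bash
python3 - <<'E'
from pry import *
S=[optics.snapshot("scene"),optics.snapshot("top")]
r=locate("pot",[438,-115,25],S,False); print("pot",r)
for s in S: print(locate("pot",[438,-115,25],[s],False))
E
```

```text
pot ([np.float64(436.0328369140625), np.float64(-115.54364013671875), 0], np.float64(0.8707967187793525), 1)
None
([np.float64(436.0328369140625), np.float64(-115.54364013671875), 0], np.float64(0.8707967187793525), 1)
```

```bash
python3 - <<'E'
from pry import *
go([437,-20,UP],.1)
s=optics.snapshot("top"); r=locate("pot",[437,-115,25],[s],False); print(r)
dip(437,-116)
for h in HS:
    for g in (1,-1): pry(h,g,17)
go([437,60,UP],.1)
W=[]
for n in ("scene","top"):
    s=optics.snapshot(n); cv2.imwrite(f"pics/{n}2.png",s["pixels"])
    for h in HS:
        c=np.round(proj([[*HS[h][:2],70]],s)[0]).astype(int)
        W.append(cv2.resize(s["pixels"][c[1]-30:c[1]+30,c[0]-40:c[0]+40],None,fx=5,fy=5,interpolation=cv2.INTER_CUBIC))
    print([(round(k["p"],2),np.round(ray(k["centre"][::-1],0,s)[0])) for k in place_of("pot",s)])
    for k in place_of("wedge",s)[:1]:
        g=arm.read_state()["tcp_pos"]-[0,0,H]; print("tip",np.round(ray(k["centre"][::-1],g[2],s)[0]-g,1))
cv2.imwrite("pics/r2.png",np.vstack([np.hstack(W[:2]),np.hstack(W[2:])]))
E
```

```text
([np.float64(440.4708251953125), np.float64(-122.0677490234375), 0], np.float64(0.29596552802585396), 1)
t=29.8 tcp=[ 437.2 -116.   118.8] F=[ 0.2 -0.3 -1.4] w=0.270 g=88.5
dip False
A 1 ok
t=34.0 tcp=[617.5 -29.1 125.4] F=[0.4 0.4 0.6] w=0.266 g=89.3
A -1 ok
t=37.7 tcp=[ 607.5 -110.5  125.5] F=[ 0.9 -0.3  2.3] w=0.270 g=89.3
B 1 ok
t=41.6 tcp=[ 554.1 -239.5  125.4] F=[1.  0.4 1.4] w=0.271 g=89.4
B -1 ok
t=45.3 tcp=[ 557.  -321.5  125.5] F=[ 0.1 -0.1  2.4] w=0.271 g=89.3
[(0.8, array([ 440., -123.,    0.])), (0.28, array([611., -72.,   0.])), (0.24, array([605.,  -5.,   0.]))]
tip [ 5.6 -3.7 -0. ]
[(0.93, array([ 438., -110.,    0.])), (0.52, array([613., -70.,   0.]))]
```

View pics/r2.png

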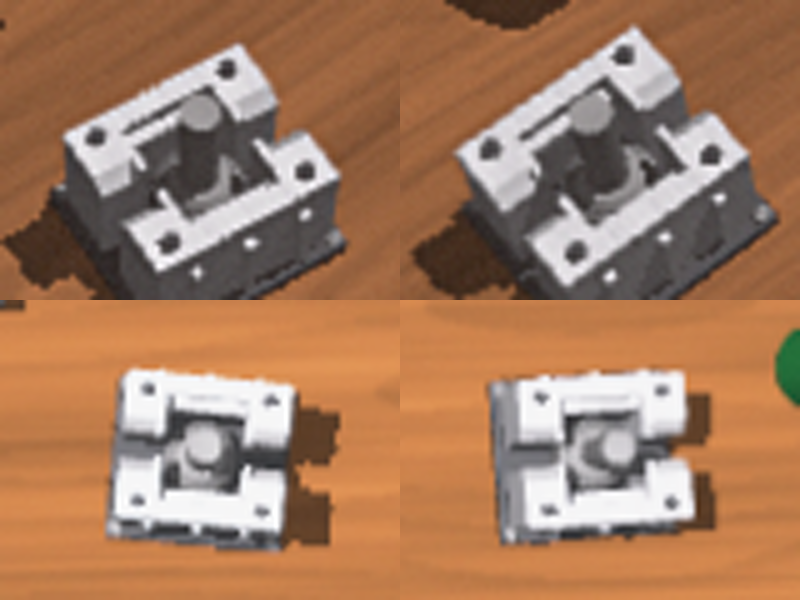

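Round two is done and the gaps are visibly wider. I'll measure the growth from the bolt-hole distances before and after.

```bash
cat > holes.py <<'E'
from pry import *
def holes(img,s,h,open_):
    g=cv2.cvtColor(img,cv2.COLOR_BGR2GRAY).astype(np.float32)
    x,y,w=HS[h]; out=[]
    for sy in (1,-1):
        P=[]
        for sx in (-1,1):
            best=None
            q=place([np.array([[sx*(HX+open_/2),sy*HY,70]])],HS[h])[0]; c=proj(q,s)[0]
            for it in range(4):
                p=cv2.getRectSubPix(g,(9,9),tuple(map(float,c))); p=np.clip(np.percentile(p,70)-p,0,None)
                p[p<.35*p.max()]=0
                yy,xx=np.mgrid[-4:5,-4:5]; k=np.exp(-(xx**2+yy**2)/8); p=p*k
                c=c+np.array([(p*xx).sum(),(p*yy).sum()])/p.sum()
            P.append(ray(c,70,s)[0])
        out.append(round(float(np.linalg.norm(P[1]-P[0])),1))
    return out
HX,HY=26.5,36
for n in ("top","scene"):
    s=optics.snapshot(n)
    for f,o in ((0,0),(2,12)):
        img=cv2.imread(f"pics/{n}{f}.png"); print(n,f,{h:holes(img,s,h,o) for h in HS})
E
python3 holes.py
```

```text
top 0 {'A': [64.3, 60.7], 'B': [63.2, 68.7]}
top 2 {'A': [75.1, 81.9], 'B': [81.1, 83.9]}
scene 0 {'A': [57.1, 56.0], 'B': [57.0, 56.5]}
scene 2 {'A': [68.9, 68.7], 'B': [68.6, 68.1]}
```

The scene view gives openings of 11.8/12.7 mm on A and 11.6/11.6 mm on B, which matches the wedge geometry. Now I'll return the wedge to its stand.

```bash
python3 - <<'E'
from pry import *
P=[422.6,82.0]
go([*P,250],.265)
r=arm.servo_line([*P,200],max_speed=100,max_force=8); print(r)
r=arm.servo_line([*P,128.6],max_speed=50,max_force=8); print(r); st()
arm.gripper_to(0.6); st()
arm.servo_line([*P,240],max_speed=150)
go([480,230,260],.2)
s=optics.snapshot("scene"); 
c=np.round(proj([[*P,90]],s)[0]).astype(int)
cv2.imwrite("pics/w.png",cv2.resize(s["pixels"][c[1]-50:c[1]+50,c[0]-60:c[0]+60],None,fx=4,fy=4,interpolation=cv2.INTER_CUBIC))
S=[s,optics.snapshot("top")]
print(locate("bearing1",[608,212,40],S,False))
for k in S: print("wedge",locate("wedge",[422,82,130],[k],True,.2))
E
```

```text
False
False
t=50.7 tcp=[422.7  82.  128.8] F=[-0.9 -0.8 -1.9] w=0.271 g=88.7
t=51.1 tcp=[422.7  82.  128.7] F=[-0.2  0.2  0.3] w=0.599 g=0.0
([np.float64(608.528239607811), np.float64(211.77199286222458), 0], np.float64(0.8234564541592442), 2)
wedge ([np.float64(423.39610342320316), np.float64(82.49316238890907), np.float64(0.41177503076728955)], np.float64(0.9092781764457577), 1)
wedge ([np.float64(423.98383720989557), np.float64(81.42816571808122), np.float64(0.22136099440490867)], np.float64(0.8350648512615345), 1)
```

View pics/w.png

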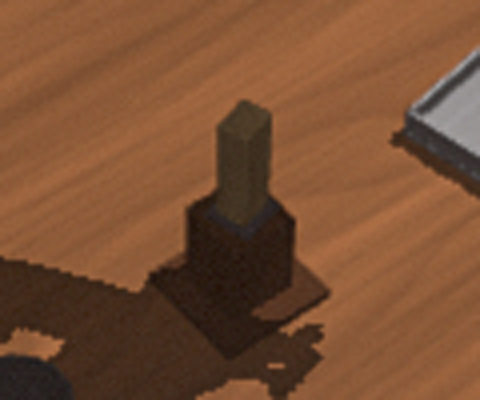

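The wedge is upright in its stand again, collar on the rim. Next: the bearings, the free one first.

```bash
cat > brg.py <<'E'
from pry import *
TR=[416.7,376.4,1.742]
def pick(x,y,z0,psi):
    arm.gripper_to(0.55); go([x,y,220],psi); 
    if arm.servo_line([x,y,z0+65],max_speed=120,max_force=10): print("contact!"); st(); return False
    arm.gripper_to(0.0,grasp_force=60); st()
    r=arm.servo_line([x,y,z0+100],max_speed=50,max_force=12)
    if r: print("jam"); st(); return False
    arm.servo_line([x,y,240],max_speed=150); return st()["gripper_width"]>.1
def put(k):
    c,s=np.cos(TR[2]),np.sin(TR[2]); X=[TR[0]+k*c,TR[1]+k*s]; psi=TR[2]-np.pi/2
    go([*X,240],psi); arm.servo_line([*X,90],max_speed=150)
    r=arm.servo_line([*X,70.3],max_speed=30,max_force=5); print("put",r); st()
    arm.sleep(.2); arm.gripper_to(0.5); arm.servo_line([*X,240],max_speed=150)
E
python3 - <<'E'
from brg import *
if pick(608.3,212.1,0,.2): put(60)
if pick(612.5,-69.8,10,HS["A"][2]): put(0)
E
```

```text
t=55.6 tcp=[608.3 212.1  65.6] F=[-1.8 -0.2  6.6] w=0.215 g=58.4
t=57.5 tcp=[607.9 212.  239. ] F=[-0.  -0.2 -3.5] w=0.212 g=58.6
put False
t=60.6 tcp=[406.5 435.6  70.3] F=[-0.1  0.2 -3.8] w=0.210 g=58.7
t=66.4 tcp=[612.7 -69.8  75.5] F=[-0.7  0.6  4.4] w=0.217 g=58.6
t=68.2 tcp=[612.1 -69.7 239. ] F=[-0.3 -0.1 -3.2] w=0.218 g=58.6
put False
t=72.0 tcp=[416.7 376.4  70.3] F=[-0.1 -0.3 -2.6] w=0.216 g=58.7
```

```bash
python3 - <<'E'
from brg import *
if pick(555.5,-280.5,10,HS["B"][2]): put(-60)
arm.move_joints([1.172,.491,1.559,0,1.092,-.106]); st()
s=optics.snapshot("scene"); cv2.imwrite("pics/end.png",s["pixels"])
cv2.imwrite("pics/endc.png",cv2.resize(s["pixels"][50:290,200:500],None,fx=2.4,fy=2.4,interpolation=cv2.INTER_CUBIC))
E
```

```text
t=78.2 tcp=[ 555.5 -280.6   75.6] F=[-3.  -1.   5.8] w=0.216 g=58.4
t=80.0 tcp=[ 555.2 -280.3  239. ] F=[-0.8  0.5 -3.4] w=0.215 g=58.6
put False
t=84.2 tcp=[427.  317.3  70.3] F=[ 0.3 -1.1 -3. ] w=0.216 g=58.7
t=87.4 tcp=[181.5 597.8 231.2] F=[-0.1 -0.1  0. ] w=0.502 g=0.0
```

View pics/endc.png

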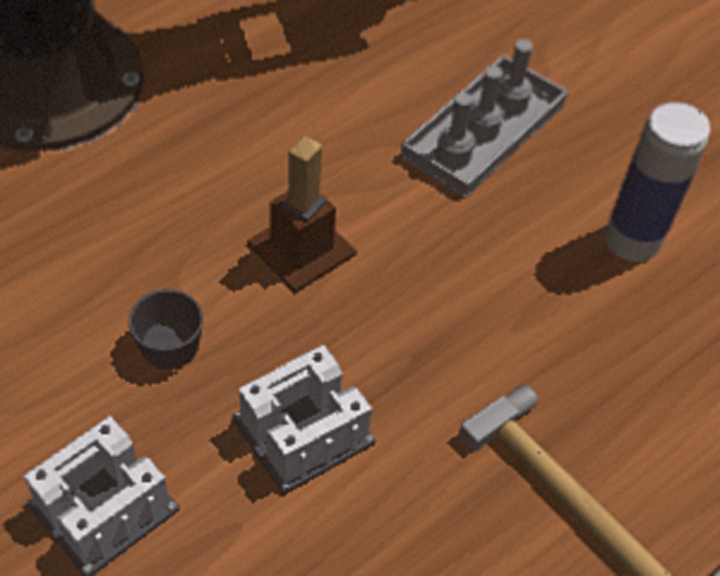

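All three bearings stand in the tray (crop px (460,140), (488,115), (518,88)). The wedge is upright in its stand (305,180), the pot is upright (165,328), and both housings are open.

```bash
python3 -c "
from plant import arm
print(arm.hand_in())"
```

```text
the job is handed in; nothing more can be done
None
```

The job is handed in at about 87 s: both housings were pried open in two greased rounds to about 12 mm (measured from images), all three bearings stand in the tray, the wedge is back in its stand, the pot is upright, and the bottle and can were not touched.

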